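# Hang the tachometer on its stand, display outward

### The job

Take the handheld tachometer out of its charging cradle, turn it so that its display will look outward, away from the stand's post (regrasp if the wrist runs out of turn), and hang it by its belt clip on the hook of the gauge stand: lay its back against the hook blade and slide it down until the clip snaps in under the blade's lip and the tachometer is fully home, upright and square. The hook is clamped at a height nobody has measured, so feel for it, and never lean on it with more than 40 N. Let go, and leave everything else on the table where it is.

Things in the scene. Friction and masses are not known exactly. Their poses are not given: they have to be found in the camera images.
- tacho: Handheld digital tachometer, 0.22 kg, grey case 26 thick (x) x 48 wide (y) x 104 high (z), upright in the cradle. Origin: centre of its flat foot (it can also stand on the table). -x is the marked front: display and ribbed black knob (22 dia, 10 proud, 37 up); +x the flat back, 13 behind the origin, with the belt clip. Best gripped from above across the 48 mm width near the top, leaving the back free.
- screen (a point): Centre of the display, on the tachometer's front face (x = -13, z = 79 in its frame).
- clip_mouth (a point): Middle of the belt clip's mouth (x = 18, z = 49.5 in the tachometer's frame). The clip, 16 wide, is a sprung leaf behind the case: its flared tail ends here, 9 behind the back; going up it slants in to a bend 62 above the foot, only 3.5 behind the back, then out again and up, 8.5 behind the back, to its bridge.
- clip_seat (a point): Underside of the clip's bridge (x = 16.5, z = 80 in the tachometer's frame), a solid stop: when the hook blade's top meets it the tachometer is home and the leaf's bend has snapped in under the blade's lip. The bridge is 12 deep, 18 wide, 8 high.
- clip (a joint): Opening of the clip's leaf (rad): 0 at rest, about 0.16 while its bend rides over the blade's lip, back below 0.05 once snapped home. Pushing it over the lip takes 8 to 14 N (the weight alone does not do it). The stop beyond the click is rigid, and the clip's own pinch adds up to 10 N to the force between tachometer and stand.
- stand: Gauge stand fixed to the table, foot 130 (x) x 110 (y) x 12 high, origin under the foot's centre on the table, z up; -x is outward, the hook's side. Post 36 wide, 202 high, its front at x = 6. A carrier clamped on the post, with a small black thumb knob on its +y side, holds the hook. Hung home, the tachometer's axes lie along the stand's, its origin at x = -43, y = 0, 80 below the blade's top.
- hook_low (a point): Point of the stand (x = -30, y = 0, z = 162 in its frame): the blade's top front edge at its lowest setting. The carrier is clamped 0 to 36 higher; where is not reported. The hook is an upright steel blade 22 wide, flat front at x = -30, 50 tall over its arm, 3 thick, with a 7 thick lip, rounded on top, along its upper 14 mm (x = -30 to -23). 29 free behind it.
- cradle: Black charging cradle fixed to the table, base 84 x 84 x 6. Origin: centre of the base's underside. The tachometer stands on the base in a pocket 32 (x) x 54 (y) with walls up to 25 above the table; the tachometer's axes lie along the cradle's.
- motor_mount: Bystander: machined aluminium motor mount, 40 x 50 x 52 high; origin under its centre.
- flywheel: Bystander: brass flywheel lying flat, 38 dia, 13 high; origin under its centre.
- gearbox: Bystander: red gearbox case, 64 x 44 (58 over its output cups) x 45 high; origin under its centre.
- rim_a: Bystander: spoked white rim lying flat, 54 dia, 26 high; origin under its centre.
- rim_b: Bystander: second spoked white rim, the same.
- driver: Bystander: grey-handled screwdriver, 170 long, lying along its own x.
- oil: Bystander: small clear bottle with a black cap, 30 dia, 75 high; origin under its centre.
There are look-alikes about, which are no part of the job. What is shaped like the tacho but blue is not meant. What is shaped like the stand but purple is not meant.

How it is judged (in metres and radians):
On the way, in this order (a step that is already met when the one before it is completed fails the run):
1. the tachometer is lifted clear of the cradle (z of tacho in the frame of cradle above 0.04 m), for 0.2 s.
2. the hook blade spreads the clip (value of joint clip above 0.12 rad and contact force between tacho and stand above 1 N and x of tacho in the frame of stand above -0.05 m), for 0.02 s.
At the end, for the whole second after the job is handed in: The tachometer hangs released and at rest on the hook, snapped home (clip leaf below 0.07 rad, foot 80 mm below the blade's top), back on the blade within 4 mm, centred within 7 mm, upright within 0.09 rad, square within 0.12 rad, display away from the post (x of tacho in the frame of stand between -0.047 and -0.039 m and y of tacho in the frame of stand between -0.007 and 0.007 m and z of tacho in the frame of stand between 0.0795 and 0.1195 m and x of screen in the frame of stand below -0.05 m and value of joint clip below 0.07 rad and angle between tacho's own z axis and vertical below 0.09 rad and angle between the x axis of tacho and the x axis of stand, either way round below 0.12 rad and contact force between tacho and stand above 0.5 N and linear speed of tacho below 0.02 m/s); the robot touches nothing.
It fails at once if the tachometer and the stand press on each other with more than 40 N (contact force between tacho and stand above 40 N).
It fails at once if the tachometer is tipped over (more than 0.8 rad) (angle between tacho's own z axis and vertical above 0.8 rad).
It fails at once if a bystander is moved by more than 20 mm (distance of any of motor_mount, flywheel, gearbox, rim_a, rim_b, driver, oil from where it was at the start of the episode above 0.02 m).
It also fails if it takes over 61 s, if anything falls off the work surface, if the arm or the gripper's body presses on something with over 40 N, if the wrist force passes 120 N, or if a joint passes its speed limit or range.

### The arm

A 6-joint arm with a two-finger parallel gripper is mounted at the origin on the work surface. World frame = base frame: x ahead of the robot, y to its left, z up, the work surface at z = 0. Lengths are in mm, angles in rad, forces in N, time in s.
With the tool pointing down it reaches from about 300 to 775 mm from the base axis. Payload 14.6 kg.
Tool frame: the origin (TCP) lies between the finger pads; the fingertips stand 8 mm ahead of it and the grasp point (between the pads) lies 11 mm behind it; x points along the fingers, y is the direction in which the jaws open and shut, and the axes are right-handed (so a half turn about x gives the same grasp; the last joint's range is limited). The gripper opens to 94 mm and grips with 3 to 60 N. Pads are 16 mm wide; open, the fingers measure 119 mm over their backs; the gripper's body (75 mm by 177 mm) begins 78 mm behind the grasp point.
Start: joints at [-1.168, 0.3, 1.521, -0, 1.321, -0.067], TCP at [248.981, -490.406, 213.446] pointing down, gripper open.
Joint ranges: [-3.03, 3.03], [-0.79, 2.21], [0.23, 2.52], [-1.04, 4.18], [0, 3.07], [-2.55, 2.55]. Speed limits (rad/s): [2.22, 2.22, 2.57, 3.14, 3.14, 3.14].

### API

Orientations are given as [roll, pitch, yaw] about the fixed x, y, z axes, in that order (R = Rz(yaw) Ry(pitch) Rx(roll)).
In Python, from cell import telemetry, camera, calibration, order gives the robot as it stands.
- The arm moves only by the shell command python3 -m handwheel 'ROWS' [FORCE]. ROWS is JSON, a list of rows, each a list of 7 numbers: the turn, a rotation vector about the tool's x, y, z as a fraction of full scale, then the shift along the tool's x, y, z as a fraction of full scale, then the opening, from 0 (shut) to 1 (fully open). A call has 1 to 12 rows; each row is the pose to reach, as a shift and turn from the pose measured when the call began, along the tool's axes at that moment, turning the shorter way round; what a row does not reach only later rows make up. Full scale, the value 1, is 300 mm for a shift and pi rad for a turn. A row lasts 1/8 s, in which the tool goes at most 62.5 mm and 10.7 degrees, less where a joint would pass 70% of its speed; a pose out of reach is approached as far as the arm can. A call with a number of a shift or a turn outside -1 to 1 is refused whole. A call with a gripper value outside its range is refused whole. The fingers move at their own pace and stop on an object; FORCE is the grip in N (left out, the last holds). Time passes only in rows, so rows that repeat a pose let the fingers close. It gives the time, the measured TCP pose, the force and the opening at its end, in the units of the state.
- telemetry.read_state(): the state, without advancing time (a new reading comes with each control period).
- camera(name): name is "side" or "top"; returns the picture (400x640x3 uint8, red, green, blue); there is no depth.
- calibration(name): a dict with "fov_y" (degrees; the focal length in pixels is half the picture's height over the tangent of half this angle, whatever the lens; pixels are square), "cx", "cy" (the principal point, pixels), "position" and "attitude" of the camera in the world. Camera axes: x right, y down, z forward; pixel columns grow to the right and rows downward; lengths in mm; the calibration is good to about 2 mm. A picture is of the moment at which its call begins. calibration takes no time and is no camera call.
- order.sign_off(): hands the job in, once; it reports no verdict.
The state is a dict: "clock": time; "joints": joint angles; "qd": joint speeds; "effort": joint torques, N m; "eef_pos": TCP position; "eef_rot": TCP orientation; "wrist_force": force on the tool from outside, world axes, zero at the start; "moment": the same for the moment, N m; "finger_gap": finger opening in mm.
Only numpy, scipy, OpenCV 4.12 (cv2) and the standard library are available. Lean on these libraries where they do the work, as an engineer would, in place of code of your own. Each camera call takes 0.05 s, during which the arm holds its last target.

## Working session

There is one attempt and no reset: what is moved stays moved. The work goes in short steps, Python scripts to look and compute and a shell command to move; the robot and the scene stay as the last step left them, time stands still between calls to the robot, and variables do not carry over. Pictures are saved under pics/ and viewed, and the job is handed in when it is done.

```bash
ls; mkdir -p pics; cat > h.py <<'E'
import numpy as np, cv2
from cell import telemetry, camera, calibration, order
def snap(n,f):
    im=camera(n); cv2.imwrite('pics/'+f,im[:,:,::-1]); return im
E
python3 - <<'E'
from h import *
for n in('side','top'):
    print(calibration(n)); snap(n,n+'0.png')
print(telemetry.read_state())
E
```

```text
pics
{'fov_y': 53.8190436338571, 'cx': 317.30091963837106, 'cy': 196.31773473283522, 'position': array([ 454.97138474, -571.15524783,  704.91608503]), 'attitude': array([-2.35638488,  0.00757068, -0.12065595])}
{'fov_y': 50.81176993896965, 'cx': 312.70751912211455, 'cy': 198.55854333669282, 'position': array([ 379.44504879,   -2.49390122, 1125.78246721]), 'attitude': array([-3.00736253, -0.00829921, -1.56164613])}
{'clock': 0.1, 'joints': array([-1.16760864e+00,  3.00403525e-01,  1.52147630e+00, -2.93738667e-05,
        1.32071793e+00, -6.66009971e-02]), 'qd': array([ 0.00065109, -0.0019283 , -0.00243891,  0.00032848,  0.00142241,
        0.00186509]), 'effort': array([ 1.39057465e-03, -5.32643580e+01, -3.53282261e+01,  7.09800376e-02,
        2.35068554e-02, -6.60486262e-05]), 'eef_pos': array([ 248.88937131, -490.2216476 ,  212.9677209 ]), 'eef_rot': array([-1.60909674,  1.56979081,  2.00229187]), 'wrist_force': array([ 0.02010792, -0.53365146, -0.09707038]), 'moment': array([-0.00463387, -0.00871793,  0.01490784]), 'finger_gap': 94.00673794732653}
```

View pics/side0.png

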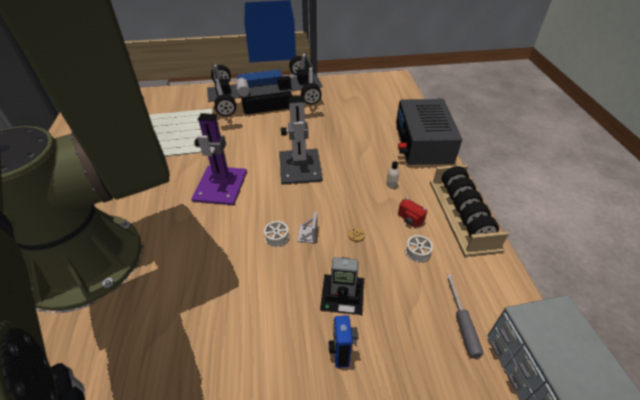

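View pics/top0.png

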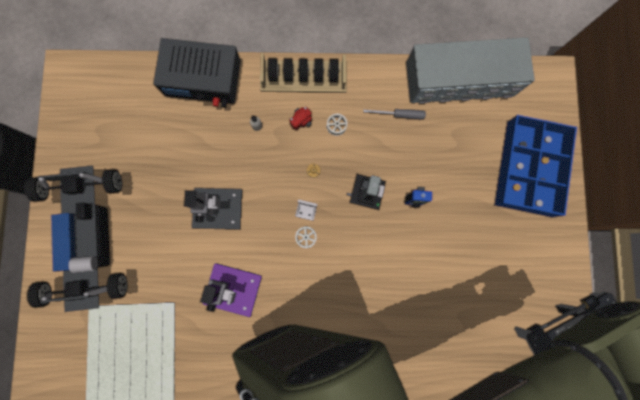

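```bash
python3 - <<'E'
import cv2,numpy as np
s=cv2.imread('pics/side0.png');t=cv2.imread('pics/top0.png')
def c(im,x0,y0,x1,y1,k): return cv2.resize(im[y0:y1,x0:x1],None,fx=k,fy=k,interpolation=cv2.INTER_CUBIC)
a=c(s,300,240,390,330,4);b=c(t,335,160,435,220,4)
b=cv2.copyMakeBorder(b,0,360-240,0,0,0)
cv2.imwrite('pics/c1.png',np.hstack([a,b[:, :400]]))
a=c(s,260,90,340,190,5);b=c(t,175,175,255,240,5)
b=cv2.copyMakeBorder(b,0,500-325,0,0,0)
cv2.imwrite('pics/c2.png',np.hstack([a,b[:, :400]]))
E
```

```text
(no output)
```

View pics/c1.png

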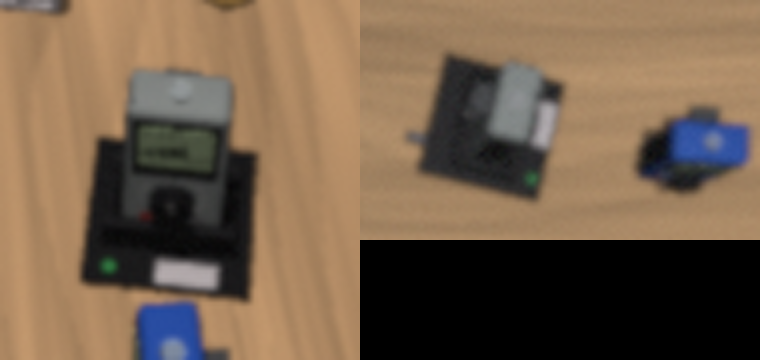

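View pics/c2.png

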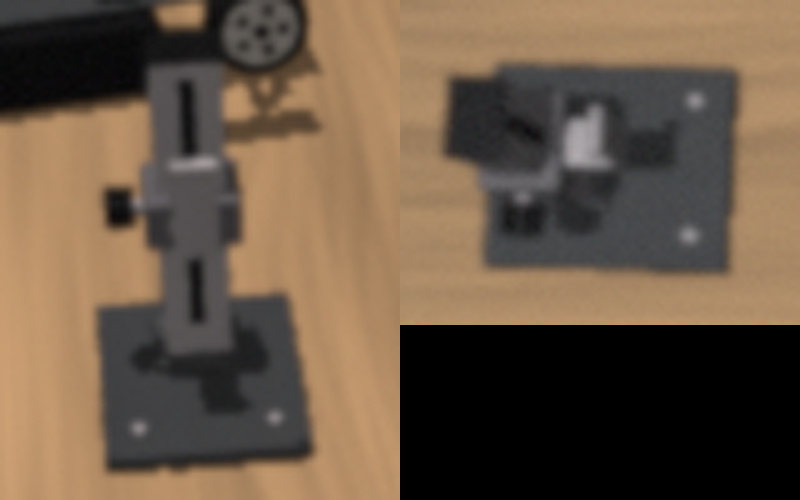

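```bash
cat >> h.py <<'E'
from scipy.spatial.transform import Rotation as Ro
def K(n):
    c=calibration(n); f=200/np.tan(np.radians(c['fov_y']/2))
    R=Ro.from_euler('xyz',c['attitude']).as_matrix()
    return f,c['cx'],c['cy'],np.array(c['position']),R
def ray(n,p):
    f,cx,cy,o,R=K(n); d=R@np.array([(p[0]-cx)/f,(p[1]-cy)/f,1]); return o,d/np.linalg.norm(d)
def onz(n,p,z):
    o,d=ray(n,p); return o+d*(z-o[2])/d[2]
def tri(ps,pt):
    o1,d1=ray('side',ps);o2,d2=ray('top',pt)
    A=np.stack([d1,-d2],1);s=np.linalg.lstsq(A,o2-o1,rcond=None)[0]
    a=o1+s[0]*d1;b=o2+s[1]*d2; return (a+b)/2,np.linalg.norm(a-b)
def proj(n,P):
    f,cx,cy,o,R=K(n); v=R.T@(np.array(P,float)-o); return np.array([cx+f*v[0]/v[2],cy+f*v[1]/v[2]])
E
python3 - <<'E'
from h import *
# rough corners from crops
# stand foot top view crop origin (175,175) k5 ; crop panel x offset 400
T=lambda x,y:(175+(x-400)/5-.4,175+y/5-.4)
for p in [(497,66),(737,72),(728,270),(487,265)]: print('foot top',onz('top',T(*p),12).round(1))
for p in [(695,100),(690,235)]: print('screw top',onz('top',T(*p),12).round(1))
S=lambda x,y:(260+x/5-.4,90+y/5-.4)
for p in [(97,308),(288,295),(312,448),(106,460)]: print('foot side',onz('side',S(*p),12).round(1))
for p in [(139,428),(275,417)]: print('screw side',onz('side',S(*p),12).round(1))
# cradle
T=lambda x,y:(335+(x-360)/4-.4,160+y/4-.4)
for p in [(447,53),(563,85),(538,199),(419,171)]: print('cr top',onz('top',T(*p),6).round(1))
S=lambda x,y:(300+x/4-.4,240+y/4-.4)
for p in [(98,138),(256,154),(249,291),(82,282)]: print('cr side',onz('side',S(*p),6).round(1))
print('led',onz('top',T(531,178),6),onz('side',S(109,266),6))
for p in [(505,62),(545,72),(530,140),(489,132)]: print('tacho top',onz('top',T(*p),110).round(1))
for p in [(133,72),(231,76),(231,122),(128,118)]: print('tacho side',onz('side',S(*p),110).round(1))
E
```

```text
foot top [555.7 307.1  12. ]
foot top [553.8 178.9  12. ]
foot top [447.9 180.3  12. ]
foot top [449.4 307.4  12. ]
screw top [538.4 200.8  12. ]
screw top [466.3 201.   12. ]
foot side [447.9 308.9  12. ]
foot side [555.8 306.6  12. ]
foot side [552.8 178.   12. ]
foot side [446.  182.6  12. ]
screw side [464.6 205.1  12. ]
screw side [536.5 204.5  12. ]
cr top [ 602.2 -127.9    6. ]
cr top [ 581.1 -206.3    6. ]
cr top [ 503.4 -188.5    6. ]
cr top [ 521.5 -108.8    6. ]
cr side [ 520.2 -107.4    6. ]
cr side [ 600.2 -127.4    6. ]
cr side [ 581.1 -203.2    6. ]
cr side [ 501.5 -188.4    6. ]
led [ 517.5301749  -183.92001581    6.        ] [ 515.74554109 -181.5400059     6.        ]
tacho top [ 576.3 -151.9  110. ]
tacho top [ 570.3 -176.4  110. ]
tacho top [ 528.1 -166.7  110. ]
tacho top [ 532.7 -141.7  110. ]
tacho side [ 531.3 -142.8  110. ]
tacho side [ 575.7 -150.7  110. ]
tacho side [ 570.9 -175.5  110. ]
tacho side [ 525.3 -167.6  110. ]
```

```bash
cat >> h.py <<'E'
def tgt(pos,yang):
    """rows numbers for tool down at TCP pos with tool y at world angle yang(deg)"""
    s=telemetry.read_state(); R=Ro.from_euler('xyz',s['eef_rot']).as_matrix()
    a=np.radians(yang); x=np.array([0,0,-1.]);y=np.array([np.cos(a),np.sin(a),0]);z=np.cross(x,y)
    Rt=np.stack([x,y,z],1)
    rv=Ro.from_matrix(R.T@Rt).as_rotvec(); sh=R.T@(np.array(pos)-s['eef_pos'])
    print('turn',(rv/np.pi).round(4),'deg',np.degrees(np.linalg.norm(rv)).round(1),'shift',(sh/300).round(4),'|mm|',np.linalg.norm(sh).round(1))
def st():
    s=telemetry.read_state(); R=Ro.from_euler('xyz',s['eef_rot']).as_matrix()
    print('t',round(s['clock'],2),'pos',s['eef_pos'].round(2),'yang',np.degrees(np.arctan2(R[1,1],R[0,1])).round(2),'xax',R[:,0].round(4),'F',s['wrist_force'].round(2),'M',s['moment'].round(2),'gap',s['finger_gap'].round(1),'q',s['joints'].round(3))
E
python3 - <<'E'
from h import *
st()
for a in (166.8,-13.2): tgt([551.4,-158.3,170],a); tgt([551.4,-158.3,88],a)
# hook blade top height from side image
for p in [(168,165),(220,162),(192,158),(192,170)]:
    o,d=ray('side',(260+p[0]/5-.4,90+p[1]/5-.4)); 
    for y in (213.7,220.7): print(p,y,(o+d*(y-o[1])/d[1]).round(1))
T=lambda x,y:(175+(x-400)/5-.4,175+y/5-.4)
for z in (162,180,198): print(z,[onz('top',T(*p),z).round(1) for p in [(605,110),(605,160),(570,165),(570,110)]])
E
```

```text
Traceback (most recent call last):
  File "h.py", line 29, in st
    print('t',round(s['clock'],2),'pos',s['eef_pos'].round(2),'yang',np.degrees(np.arctan2(R[1,1],R[0,1])).round(2),'xax',R[:,0].round(4),'F',s['wrist_force'].round(2),'M',s['moment'].round(2),'gap',s['finger_gap'].round(1),'q',s['joints'].round(3))
                                                                                                                                                                                                       ^^^^^^^^^^^^^^^^^^^^^
AttributeError: 'float' object has no attribute 'round'
```

```bash
sed -i "s/s\['finger_gap'\].round(1)/round(s['finger_gap'],1)/" h.py
python3 - <<'E'
from h import *
st()
for a in (166.8,-13.2): tgt([551.4,-158.3,170],a); tgt([551.4,-158.3,88],a)
# hook blade top height from side image
for p in [(168,165),(220,162),(192,158),(192,170)]:
    o,d=ray('side',(260+p[0]/5-.4,90+p[1]/5-.4)); 
    for y in (213.7,220.7): print(p,y,(o+d*(y-o[1])/d[1]).round(1))
T=lambda x,y:(175+(x-400)/5-.4,175+y/5-.4)
for z in (162,180,198): print(z,[onz('top',T(*p),z).round(1) for p in [(605,110),(605,160),(570,165),(570,110)]])
E
```

```text
t 0.1 pos [ 248.89 -490.22  212.97] yang -63.08 xax [-4.e-04  9.e-04 -1.e+00] F [ 0.02 -0.53 -0.1 ] M [-0.   -0.01  0.01] gap 94.0 q [-1.168  0.3    1.521 -0.     1.321 -0.067]
turn [7.229e-01 4.000e-04 2.000e-04] deg 130.1 shift [ 0.1438 -0.5299 -1.4   ] |mm| 451.1
turn [7.229e-01 4.000e-04 2.000e-04] deg 130.1 shift [ 0.4171 -0.5296 -1.4   ] |mm| 466.2
turn [-2.771e-01 -2.000e-04  3.000e-04] deg 49.9 shift [ 0.1438 -0.5299 -1.4   ] |mm| 451.1
turn [-2.771e-01 -2.000e-04  3.000e-04] deg 49.9 shift [ 0.4171 -0.5296 -1.4   ] |mm| 466.2
(168, 165) 213.7 [488.5 213.7 168.8]
(168, 165) 220.7 [488.8 220.7 164. ]
(220, 162) 213.7 [513.3 213.7 168.3]
(220, 162) 220.7 [513.8 220.7 163.5]
(192, 158) 213.7 [500.1 213.7 171.7]
(192, 158) 220.7 [500.5 220.7 167. ]
(192, 170) 213.7 [499.8 213.7 165. ]
(192, 170) 220.7 [500.2 220.7 160.1]
162 [array([511.9, 214.7, 162. ]), array([488.7, 213.8, 162. ]), array([486.2, 229.8, 162. ]), array([511.8, 230.8, 162. ])]
180 [array([509.5, 210.7, 180. ]), array([486.7, 209.8, 180. ]), array([484.2, 225.4, 180. ]), array([509.3, 226.5, 180. ])]
198 [array([507. , 206.6, 198. ]), array([484.6, 205.7, 198. ]), array([482.3, 221.1, 198. ]), array([506.8, 222.1, 198. ])]
```

```bash
python3 - <<'E'
import cv2,numpy as np
s=cv2.imread('pics/side0.png')
cv2.imwrite('pics/c3.png',cv2.resize(s[110:160,270:325],None,fx=12,fy=12,interpolation=cv2.INTER_CUBIC))
t=cv2.imread('pics/top0.png')
cv2.imwrite('pics/c4.png',cv2.resize(t[175:235,180:250],None,fx=10,fy=10,interpolation=cv2.INTER_CUBIC)[:600])
E
```

```text
(no output)
```

View pics/c3.png

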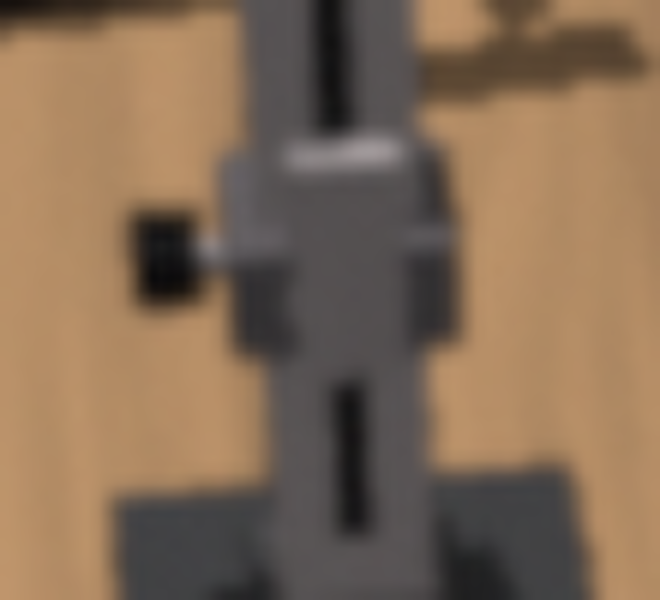

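View pics/c4.png

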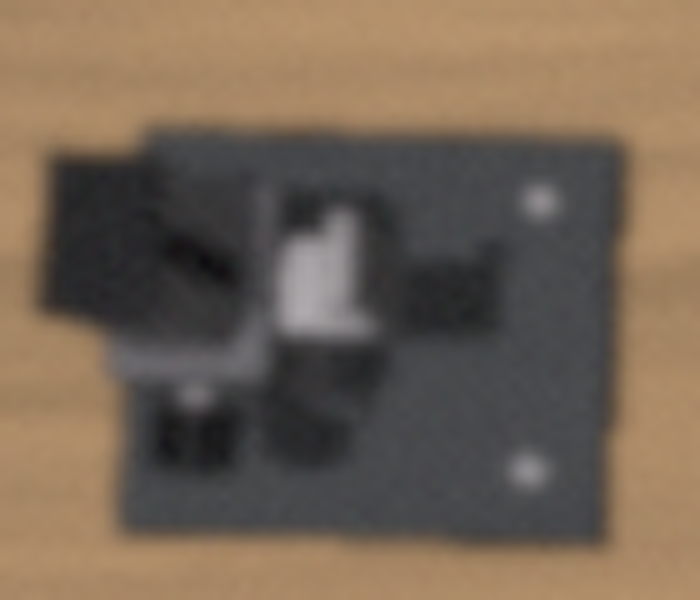

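```bash
python3 -m handwheel '[[-0.03,0,0,0,-0.06,-0.15,1],[-0.07,0,0,0,-0.13,-0.33,1],[-0.11,0,0,0,-0.19,-0.51,1],[-0.15,0,0,0,-0.26,-0.69,1],[-0.18,0,0,0,-0.32,-0.85,1],[-0.18,0,0,0,-0.32,-0.85,1]]' 60
python3 - <<'E'
from h import *
st();tgt([551.4,-158.3,170],-13.2)
E
```

```text
clock: 0.85
eef_pos: [434.3, -286.9, 212.8]
eef_rot: [-2.166, 1.569, 2.016]
wrist_force: [-0.6, 0.2, -0.3]
finger_gap: 93.7
t 0.85 pos [ 434.32 -286.9   212.78] yang -30.4 xax [-7.0e-04  1.5e-03 -1.0e+00] F [-0.55  0.16 -0.25] M [-0.06 -0.07 -0.03] gap 93.7 q [-6.550e-01  2.360e-01  1.604e+00  1.000e-03  1.303e+00 -1.240e-01]
turn [-0.0955 -0.0004  0.0004] deg 17.2 shift [ 0.1429  0.1199 -0.5671] |mm| 179.1
```

```bash
python3 -m handwheel '[[-0.03,0,0,0.04,0.03,-0.15,1],[-0.06,0,0,0.08,0.08,-0.33,1],[-0.0955,0,0,0.12,0.12,-0.5,1],[-0.0955,0,0,0.143,0.12,-0.567,1],[-0.0955,0,0,0.143,0.12,-0.567,1],[-0.0955,0,0,0.143,0.12,-0.567,1]]' 60
python3 - <<'E'
from h import *
snap('side','side1.png');snap('top','top1.png')
st();tgt([551.4,-158.3,88],-13.2)
import cv2
s=cv2.imread('pics/side1.png')[190:320,270:420];t=cv2.imread('pics/top1.png')[130:260,320:470]
cv2.imwrite('pics/c5.png',cv2.resize(np.hstack([s,t]),None,fx=2.6,fy=2.6,interpolation=cv2.INTER_CUBIC))
E
```

```text
clock: 1.6
eef_pos: [550.7, -159.8, 170.5]
eef_rot: [-2.514, 1.57, 1.965]
wrist_force: [0.4, -0.0, -0.7]
finger_gap: 94.2
t 1.7 pos [ 550.89 -159.7   170.61] yang -13.34 xax [ 1.0e-04  1.1e-03 -1.0e+00] F [ 0.23  0.27 -0.38] M [-0.08 -0.04 -0.02] gap 94.0 q [-3.460e-01  3.890e-01  1.504e+00  1.000e-03  1.249e+00 -1.140e-01]
turn [-0.0008 -0.0003  0.0001] deg 0.2 shift [ 0.2754  0.0006 -0.0046] |mm| 82.6
```

View pics/c5.png

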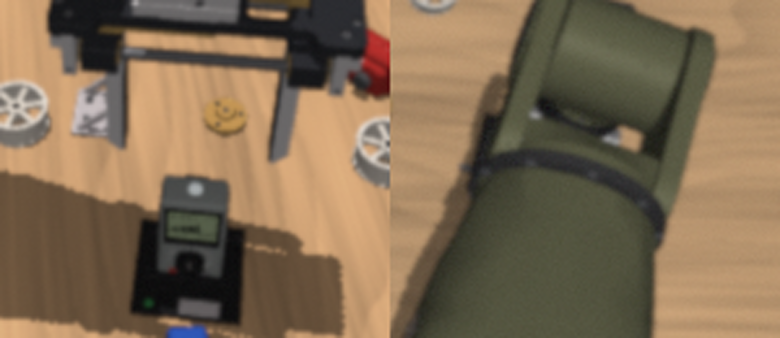

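The side crop shows the open fingers straddling the grey tacho (side px ≈ 345,270); in the top view the arm covers it. I'll go down and grip.

```bash
python3 -m handwheel '[[-0.001,0,0,0.1,0,-0.0046,1],[-0.001,0,0,0.2,0,-0.0046,1],[-0.001,0,0,0.275,0,-0.0046,1],[-0.001,0,0,0.275,0,-0.0046,1],[-0.001,0,0,0.275,0,-0.0046,1]]' 60
python3 - <<'E'
from h import *
st()
snap('side','side2.png')
s=cv2.imread('pics/side2.png')[190:320,270:420]
cv2.imwrite('pics/c6.png',cv2.resize(s,None,fx=4,fy=4,interpolation=cv2.INTER_CUBIC))
E
```

```text
clock: 2.33
eef_pos: [551.5, -158.9, 89.4]
eef_rot: [2.11, 1.569, 0.309]
wrist_force: [0.1, 0.1, -0.9]
finger_gap: 93.7
t 2.33 pos [ 551.51 -158.93   89.4 ] yang -13.21 xax [ 1.5e-03  5.0e-04 -1.0e+00] F [ 0.09  0.1  -0.93] M [-0.05 -0.12  0.03] gap 93.7 q [-3.450e-01  4.800e-01  1.577e+00  1.000e-03  1.083e+00 -1.150e-01]
```

View pics/c6.png

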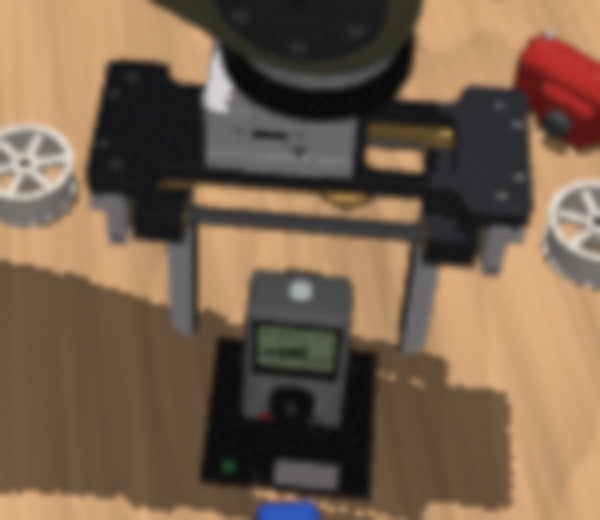

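```bash
python3 - <<'E'
from h import *
c,s=np.cos(np.radians(-13.2)),np.sin(np.radians(-13.2))
for d in(-47,47):
    p=proj('side',[551.5+d*c,-158.9+d*s,81.4]); print(((p-[270,190])*4).round())
E
python3 -m handwheel '[[0,0,0,0,0,0,0.3],[0,0,0,0,0,0,0.3],[0,0,0,0,0,0,0.3],[0,0,0,0,0,0,0.3],[0,0,0,0,0,0,0.3],[0,0,0,0,0,0,0.3],[0,0,0,0,0,0,0.3],[0,0,0,0,0,0,0.3]]' 60
```

```text
[198. 322.]
[399. 339.]
clock: 3.38
eef_pos: [551.6, -158.8, 89.5]
eef_rot: [2.004, 1.569, 0.203]
wrist_force: [0.2, 0.7, -0.5]
finger_gap: 47.8
```

```bash
python3 -m handwheel '[[0,0,0,-0.03,0,0,0],[0,0,0,-0.08,0,0,0],[0,0,0,-0.15,0,0,0],[0,0,0,-0.25,0,0,0],[0,0,0,-0.35,0,0,0],[0,0,0,-0.45,0,0,0],[0,0,0,-0.5,0,0,0],[0,0,0,-0.5,0,0,0]]' 60
python3 - <<'E'
from h import *
st()
snap('side','side3.png')
s=cv2.imread('pics/side3.png')[120:320,250:450]
cv2.imwrite('pics/c7.png',cv2.resize(s,None,fx=3,fy=3,interpolation=cv2.INTER_CUBIC))
tgt([500.5,130,240],-1)
E
```

```text
clock: 4.38
eef_pos: [551.5, -158.9, 240.3]
eef_rot: [1.755, 1.567, -0.046]
wrist_force: [0.2, -0.3, -3.3]
finger_gap: 47.8
t 4.38 pos [ 551.53 -158.94  240.32] yang -13.19 xax [ 3.4e-03 -2.0e-04 -1.0e+00] F [ 0.18 -0.25 -3.34] M [-0.07 -0.05 -0.  ] gap 47.8 q [-3.450e-01  3.330e-01  1.415e+00  1.000e-03  1.390e+00 -1.150e-01]
turn [-0.0677 -0.0002 -0.0005] deg 12.2 shift [-0.0028 -0.3843 -0.8987] |mm| 293.2
```

View pics/c7.png

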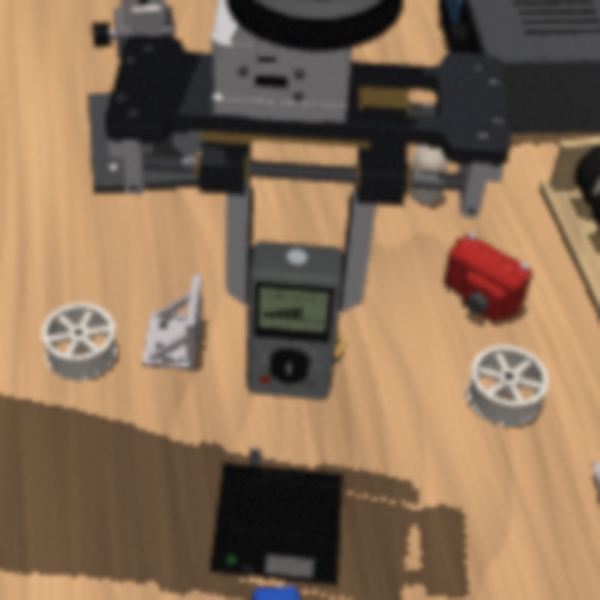

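```bash
python3 -m handwheel '[[-0.01,0,0,0,-0.04,-0.1,0],[-0.02,0,0,0,-0.1,-0.25,0],[-0.03,0,0,0,-0.17,-0.41,0],[-0.05,0,0,0,-0.24,-0.57,0],[-0.06,0,0,0,-0.31,-0.73,0],[-0.068,0,0,0,-0.36,-0.84,0],[-0.068,0,0,0,-0.384,-0.9,0],[-0.068,0,0,0,-0.384,-0.9,0],[-0.068,0,0,0,-0.384,-0.9,0]]' 60
python3 - <<'E'
from h import *
st()
snap('side','side4.png');snap('top','top4.png')
tgt([500.5,165,220],-1)
E
```

```text
clock: 5.55
eef_pos: [500.5, 129.8, 238.4]
eef_rot: [1.929, 1.57, 0.341]
wrist_force: [-0.7, 0.1, -2.1]
finger_gap: 47.4
t 5.55 pos [500.55 129.76 238.42] yang -0.97 xax [ 3.e-04  1.e-04 -1.e+00] F [-0.69  0.13 -2.1 ] M [ 0.02 -0.08 -0.06] gap 47.4 q [0.183 0.207 1.578 0.    1.356 0.2  ]
turn [-0.0001 -0.0001 -0.0003] deg 0.1 shift [ 0.0626 -0.0029 -0.1181] |mm| 40.1
```

View pics/side4.png

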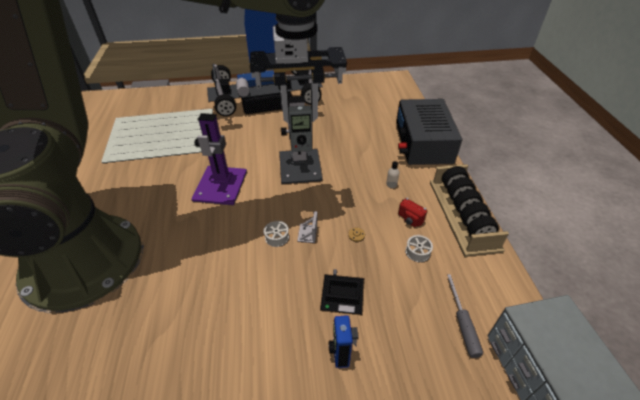

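View pics/top4.png

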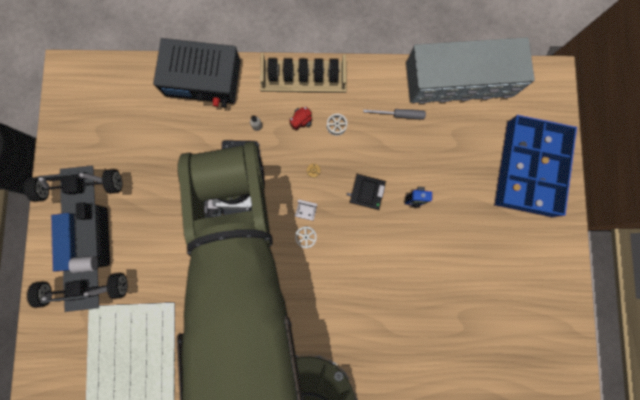

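The tacho is held with its display facing the side camera (side px ≈ 301,122), in front of the stand. The cradle is empty and the bystanders haven't moved. Next I'll lower it and creep in.

```bash
python3 -m handwheel '[[0,0,0,0.02,0,-0.03,0],[0,0,0,0.05,-0.003,-0.08,0],[0,0,0,0.057,-0.003,-0.12,0],[0,0,0,0.057,-0.003,-0.16,0],[0,0,0,0.057,-0.003,-0.18,0],[0,0,0,0.057,-0.003,-0.18,0],[0,0,0,0.057,-0.003,-0.18,0]]' 60
python3 - <<'E'
from h import *
st()
snap('side','side5.png')
s=cv2.imread('pics/side5.png')[60:200,240:360]
cv2.imwrite('pics/c8.png',cv2.resize(s,None,fx=4,fy=4,interpolation=cv2.INTER_CUBIC))
E
```

```text
clock: 6.52
eef_pos: [500.9, 183.4, 221.8]
eef_rot: [1.833, 1.57, 0.244]
wrist_force: [0.1, 0.6, -2.4]
finger_gap: 47.3
t 6.53 pos [500.86 183.37 221.8 ] yang -1.02 xax [ 1.1e-03  3.0e-04 -1.0e+00] F [ 0.05  0.6  -2.45] M [-0.07 -0.08  0.01] gap 47.3 q [ 0.282  0.256  1.558 -0.     1.327  0.3  ]
```

View pics/c8.png

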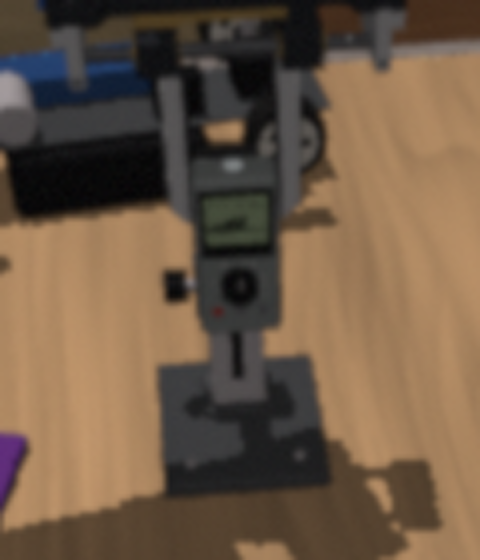

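```bash
python3 -m handwheel '[[0,0,0,0,0,-0.02,0],[0,0,0,0,0.001,-0.035,0],[0,0,0,0,0.001,-0.045,0],[0,0,0,0,0.001,-0.045,0]]'
python3 -m handwheel '[[0,0,0,0,0,-0.004,0],[0,0,0,0,0,-0.005,0],[0,0,0,0,0,-0.005,0]]'
python3 -m handwheel '[[0,0,0,0,0,-0.004,0],[0,0,0,0,0,-0.005,0],[0,0,0,0,0,-0.005,0]]'
```

```text
clock: 7.08
eef_pos: [501.4, 197.0, 221.7]
eef_rot: [1.834, 1.57, 0.246]
wrist_force: [-0.1, -0.8, -1.7]
finger_gap: 47.3
clock: 7.45
eef_pos: [501.4, 198.5, 221.8]
eef_rot: [1.846, 1.57, 0.258]
wrist_force: [-0.2, 0.2, -2.6]
finger_gap: 47.8
clock: 7.82
eef_pos: [501.4, 200.0, 221.7]
eef_rot: [1.802, 1.57, 0.214]
wrist_force: [-0.2, -0.3, -2.4]
finger_gap: 47.6
```

```bash
python3 -m handwheel '[[0,0,0,0,-0.003,-0.003,0],[0,0,0,0,-0.003,-0.003,0],[0,0,0,0,-0.003,-0.003,0]]'
python3 -m handwheel '[[0,0,0,0,0,-0.003,0],[0,0,0,0,0,-0.003,0]]'
python3 -m handwheel '[[0,0,0,0,0,-0.003,0],[0,0,0,0,0,-0.003,0]]'
```

```text
clock: 8.2
eef_pos: [500.5, 200.9, 221.7]
eef_rot: [1.818, 1.57, 0.229]
wrist_force: [0.5, -0.6, -2.3]
finger_gap: 47.6
clock: 8.45
eef_pos: [500.6, 201.9, 221.7]
eef_rot: [1.879, 1.57, 0.291]
wrist_force: [0.3, 0.6, -2.6]
finger_gap: 47.6
clock: 8.7
eef_pos: [500.6, 202.6, 221.7]
eef_rot: [1.389, 1.57, -0.2]
wrist_force: [-1.3, -2.2, -2.1]
finger_gap: 47.8
```

```bash
python3 -m handwheel '[[0,0,0,0,0,-0.003,0],[0,0,0,0,0,-0.003,0]]'
python3 -c "
from h import *
st()"
```

```text
clock: 8.95
eef_pos: [500.6, 203.0, 221.8]
eef_rot: [0.551, 1.569, -1.037]
wrist_force: [-0.9, -6.2, -0.1]
finger_gap: 47.3
t 8.95 pos [500.59 203.04 221.79] yang -1.01 xax [ 8.0e-04 -1.4e-03 -1.0e+00] F [-0.88 -6.19 -0.06] M [-1.43  0.12  0.03] gap 47.3 q [ 0.318  0.271  1.538 -0.002  1.332  0.336]
```

```bash
python3 -m handwheel '[[0,0,0,0.01,0,-0.001,0],[0,0,0,0.02,0,-0.001,0],[0,0,0,0.03,0,-0.001,0],[0,0,0,0.04,0,-0.001,0],[0,0,0,0.04,0,-0.001,0]]'
python3 -c "
from h import *
st()"
```

```text
clock: 9.57
eef_pos: [500.6, 203.0, 209.4]
eef_rot: [0.268, 1.569, -1.321]
wrist_force: [1.0, -4.5, -3.5]
finger_gap: 47.5
t 9.57 pos [500.61 202.97 209.37] yang -1.02 xax [ 6.0e-04 -2.2e-03 -1.0e+00] F [ 1.04 -4.5  -3.45] M [-1.28 -0.35  0.03] gap 47.5 q [ 0.318  0.282  1.554 -0.002  1.306  0.337]
```

```bash
for i in 1; do python3 -m handwheel '[[0,0,0,0.008,0,-0.001,0],[0,0,0,0.016,0,-0.001,0],[0,0,0,0.016,0,-0.001,0]]'; done
python3 -m handwheel '[[0,0,0,0.008,0,-0.001,0],[0,0,0,0.016,0,-0.001,0],[0,0,0,0.016,0,-0.001,0]]'
python3 -m handwheel '[[0,0,0,0.008,0,-0.001,0],[0,0,0,0.012,0,-0.001,0],[0,0,0,0.012,0,-0.001,0]]'
python3 -c "
from h import *
st()"
```

```text
clock: 9.95
eef_pos: [500.6, 202.9, 204.2]
eef_rot: [0.1, 1.568, -1.489]
wrist_force: [0.2, -5.1, -3.0]
finger_gap: 47.9
clock: 10.32
eef_pos: [500.6, 202.9, 199.0]
eef_rot: [0.013, 1.567, -1.576]
wrist_force: [0.6, -5.5, -2.0]
finger_gap: 47.6
clock: 10.7
eef_pos: [500.7, 202.9, 195.2]
eef_rot: [-0.028, 1.567, -1.617]
wrist_force: [0.4, -5.2, -1.0]
finger_gap: 48.0
t 10.7 pos [500.66 202.9  195.17] yang -1.04 xax [-2.0e-04 -4.2e-03 -1.0e+00] F [ 0.38 -5.16 -1.02] M [-1.19 -0.16  0.01] gap 48.0 q [ 0.319  0.295  1.571 -0.004  1.277  0.339]
```

```bash
python3 -m handwheel '[[0,0,0,0.008,0,0,0],[0,0,0,0.012,0,0,0],[0,0,0,0.012,0,0,0]]'
python3 -m handwheel '[[0,0,0,0.007,0,0,0],[0,0,0,0.01,0,0,0],[0,0,0,0.01,0,0,0]]'
python3 -c "
from h import *
st()"
```

```text
clock: 11.08
eef_pos: [500.6, 202.8, 191.3]
eef_rot: [-0.082, 1.566, -1.671]
wrist_force: [0.5, -4.0, -2.6]
finger_gap: 47.5
clock: 11.45
eef_pos: [500.8, 202.8, 188.6]
eef_rot: [0.091, 1.567, -1.498]
wrist_force: [0.5, -5.1, 2.8]
finger_gap: 47.6
t 11.45 pos [500.81 202.76 188.64] yang -1.05 xax [ 3.0e-04 -4.2e-03 -1.0e+00] F [ 0.46 -5.08  2.76] M [-1.04 -0.02  0.03] gap 47.6 q [ 0.319  0.301  1.579 -0.004  1.263  0.339]
```

```bash
python3 -m handwheel '[[0,0,0,0.006,0,0,0],[0,0,0,0.008,0,0,0],[0,0,0,0.008,0,0,0]]'
python3 -m handwheel '[[0,0,0,0.006,0,0,0],[0,0,0,0.008,0,0,0],[0,0,0,0.008,0,0,0]]'
python3 -c "
from h import *
st()"
```

```text
clock: 11.82
eef_pos: [501.1, 202.8, 186.9]
eef_rot: [0.38, 1.566, -1.209]
wrist_force: [-0.2, -5.5, 6.4]
finger_gap: 47.6
clock: 12.2
eef_pos: [501.5, 202.7, 185.7]
eef_rot: [0.733, 1.566, -0.856]
wrist_force: [-1.8, -5.7, 10.2]
finger_gap: 47.4
t 12.2 pos [501.49 202.75 185.67] yang -1.04 xax [ 0.0033 -0.0038 -1.    ] F [-1.75 -5.71 10.15] M [-1.23  0.31  0.21] gap 47.4 q [ 0.319  0.303  1.583 -0.005  1.253  0.338]
```

```bash
python3 -c "
from h import *
tgt([500.7,203.1,182.7],-1)"
```

```text
turn [-0.0002  0.0012 -0.0011] deg 0.3 shift [ 0.0099 -0.0027 -0.0012] |mm| 3.1
```

```bash
python3 -m handwheel '[[0,0.001,-0.001,0.007,-0.003,-0.001,0],[0,0.001,-0.001,0.01,-0.003,-0.001,0],[0,0.001,-0.001,0.01,-0.003,-0.001,0]]'
python3 -c "
from h import *
st();tgt([500.7,203.0,180],-1)"
```

```text
clock: 12.58
eef_pos: [501.3, 202.7, 183.5]
eef_rot: [1.272, 1.568, -0.317]
wrist_force: [1.0, -8.5, 6.9]
finger_gap: 47.9
t 12.57 pos [501.25 202.74 183.53] yang -1.05 xax [ 2.3e-03 -8.0e-04 -1.0e+00] F [ 0.97 -8.54  6.88] M [-1.66 -0.26  0.13] gap 47.9 q [ 0.317  0.304  1.587 -0.002  1.248  0.336]
turn [-0.0003  0.0002 -0.0007] deg 0.1 shift [ 0.0118 -0.0019 -0.0008] |mm| 3.6
```

```bash
python3 -m handwheel '[[0,0,-0.001,0.008,-0.002,0,0],[0,0,-0.001,0.012,-0.002,0,0],[0,0,-0.001,0.012,-0.002,0,0]]'
python3 -c "
from h import *
st();tgt([500.7,203.0,180],-1)"
```

```text
clock: 12.95
eef_pos: [501.0, 202.7, 180.4]
eef_rot: [0.562, 1.57, -1.028]
wrist_force: [0.5, -6.0, 4.3]
finger_gap: 47.5
t 12.95 pos [501.03 202.66 180.37] yang -1.05 xax [ 4.e-04 -7.e-04 -1.e+00] F [ 0.46 -6.05  4.34] M [-1.21 -0.19  0.11] gap 47.5 q [ 3.170e-01  3.080e-01  1.590e+00 -1.000e-03  1.244e+00  3.360e-01]
turn [-0.0003  0.0002 -0.0001] deg 0.1 shift [ 0.0012 -0.0011 -0.0011] |mm| 0.6
```

```bash
python3 -m handwheel '[[0,0,0,0.006,-0.001,0,0],[0,0,0,0.01,-0.001,0,0],[0,0,0,0.01,-0.001,0,0]]'
python3 -m handwheel '[[0,0,0,0.006,0,0,0],[0,0,0,0.009,0,0,0],[0,0,0,0.009,0,0,0]]'
python3 -c "
from h import *
st();tgt([500.7,203.0,175],-1)"
```

```text
clock: 13.32
eef_pos: [501.0, 202.6, 177.8]
eef_rot: [1.254, 1.569, -0.335]
wrist_force: [0.0, -5.3, 3.6]
finger_gap: 47.5
clock: 13.7
eef_pos: [501.3, 202.6, 175.5]
eef_rot: [1.412, 1.568, -0.177]
wrist_force: [-0.0, -6.0, 4.5]
finger_gap: 47.5
t 13.7 pos [501.29 202.61 175.52] yang -1.05 xax [ 2.4e-03 -4.0e-04 -1.0e+00] F [-0.05 -5.96  4.51] M [-1.13 -0.03  0.13] gap 47.5 q [ 3.170e-01  3.120e-01  1.596e+00 -1.000e-03  1.231e+00  3.360e-01]
turn [-0.0003  0.0001 -0.0008] deg 0.2 shift [ 0.0017 -0.002  -0.0013] |mm| 0.9
```

```bash
python3 -m handwheel '[[0,0,-0.001,0.005,-0.002,0,0],[0,0,-0.001,0.008,-0.002,0,0],[0,0,-0.001,0.008,-0.002,0,0]]'
python3 -c "
from h import *
st();tgt([500.7,203.0,171],-1)"
```

```text
clock: 14.08
eef_pos: [501.1, 202.6, 173.6]
eef_rot: [1.227, 1.57, -0.362]
wrist_force: [0.6, -5.2, 4.4]
finger_gap: 47.8
t 14.07 pos [501.06 202.6  173.57] yang -1.05 xax [ 5.e-04 -2.e-04 -1.e+00] F [ 0.58 -5.2   4.38] M [-1.11 -0.25  0.06] gap 47.8 q [ 0.317  0.314  1.598 -0.     1.229  0.335]
turn [-0.0003  0.0001 -0.0002] deg 0.1 shift [ 0.0086 -0.0012 -0.0013] |mm| 2.6
```

```bash
python3 -m handwheel '[[0,0,0,0.004,-0.001,0,0],[0,0,0,0.006,-0.001,0,0],[0,0,0,0.006,-0.001,0,0]]'
python3 -c "
from h import *
st();tgt([500.7,203.0,171],-1)"
```

```text
clock: 14.45
eef_pos: [501.0, 202.6, 172.3]
eef_rot: [1.569, 1.569, -0.02]
wrist_force: [0.2, -5.9, 5.1]
finger_gap: 47.6
t 14.45 pos [501.05 202.59 172.25] yang -1.05 xax [ 0.0016 -0.     -1.    ] F [ 0.2  -5.87  5.13] M [-1.14 -0.09  0.12] gap 47.6 q [ 3.170e-01  3.150e-01  1.600e+00 -1.000e-03  1.225e+00  3.350e-01]
turn [-0.0003  0.     -0.0005] deg 0.1 shift [ 0.0042 -0.0012 -0.0013] |mm| 1.4
```

```bash
python3 -m handwheel '[[0,0,0,0.004,-0.001,0,0],[0,0,0,0.006,-0.001,0,0],[0,0,0,0.006,-0.001,0,0]]'
python3 -c "
from h import *
st()"
```

```text
clock: 14.82
eef_pos: [500.8, 202.6, 170.3]
eef_rot: [1.529, 1.569, -0.06]
wrist_force: [1.3, -4.7, -1.2]
finger_gap: 47.9
t 14.82 pos [500.77 202.57 170.3 ] yang -1.06 xax [ 1.5e-03 -1.0e-04 -1.0e+00] F [ 1.27 -4.7  -1.18] M [-0.99 -0.33  0.01] gap 47.9 q [ 3.170e-01  3.160e-01  1.603e+00 -1.000e-03  1.221e+00  3.350e-01]
```

```bash
python3 -m handwheel '[[0,0,0,0.004,-0.001,0,0],[0,0,0,0.006,-0.001,0,0],[0,0,0,0.006,-0.001,0,0]]'
python3 -c "
from h import *
st()"
```

```text
clock: 15.2
eef_pos: [500.4, 202.6, 168.4]
eef_rot: [1.487, 1.57, -0.103]
wrist_force: [0.7, -5.6, 1.2]
finger_gap: 47.7
t 15.2 pos [500.39 202.59 168.42] yang -1.06 xax [ 1.3e-03 -1.0e-04 -1.0e+00] F [ 0.67 -5.64  1.15] M [-0.93 -0.03  0.  ] gap 47.7 q [ 3.170e-01  3.180e-01  1.606e+00 -1.000e-03  1.217e+00  3.360e-01]
```

```bash
python3 -m handwheel '[[0,0,0,0.004,0,0,0],[0,0,0,0.004,0,0,0],[0,0,0,0.004,0,0,0]]'
python3 -m handwheel '[[0,0,0,0.004,0,0,0],[0,0,0,0.004,0,0,0],[0,0,0,0.004,0,0,0]]'
python3 -c "
from h import *
st()"
```

```text
clock: 15.58
eef_pos: [500.5, 202.6, 168.2]
eef_rot: [1.619, 1.569, 0.03]
wrist_force: [-4.4, -6.6, 10.1]
finger_gap: 47.7
clock: 15.95
eef_pos: [500.5, 202.6, 168.2]
eef_rot: [1.668, 1.568, 0.079]
wrist_force: [-5.3, -7.3, 12.1]
finger_gap: 47.7
t 15.95 pos [500.51 202.56 168.18] yang -1.04 xax [ 2.8e-03  2.0e-04 -1.0e+00] F [-5.3  -7.28 12.09] M [-1.33  1.07  0.08] gap 47.7 q [ 3.170e-01  3.170e-01  1.607e+00 -1.000e-03  1.214e+00  3.360e-01]
```

```bash
python3 -m handwheel '[[0,0,0,-0.001,0,0.001,0],[0,0,0,-0.001,0,0.001,0]]'
python3 -c "
from h import *
st()"
```

```text
clock: 16.2
eef_pos: [500.4, 202.5, 168.4]
eef_rot: [1.824, 1.568, 0.235]
wrist_force: [-0.6, -2.6, 0.6]
finger_gap: 47.4
t 16.2 pos [500.4  202.49 168.44] yang -1.04 xax [ 2.5e-03  6.0e-04 -1.0e+00] F [-0.65 -2.61  0.6 ] M [-0.52  0.14  0.02] gap 47.4 q [ 0.317  0.317  1.607 -0.     1.215  0.335]
```

Near-neutral load. Release, then look before lifting.

```bash
python3 -m handwheel '[[0,0,0,0,0,0,0.6],[0,0,0,0,0,0,0.7],[0,0,0,0,0,0,0.8],[0,0,0,0,0,0,0.8],[0,0,0,0,0,0,0.8]]'
python3 -c "
from h import *
st()
snap('side','side6.png')
s=cv2.imread('pics/side6.png')[60:200,240:360]
cv2.imwrite('pics/c9.png',cv2.resize(s,None,fx=4,fy=4,interpolation=cv2.INTER_CUBIC))"
```

```text
clock: 16.82
eef_pos: [500.4, 202.5, 168.4]
eef_rot: [1.854, 1.568, 0.265]
wrist_force: [-0.2, 0.2, -1.1]
finger_gap: 75.7
t 16.82 pos [500.41 202.51 168.43] yang -1.04 xax [ 2.6e-03  7.0e-04 -1.0e+00] F [-0.18  0.21 -1.14] M [-0.03 -0.07  0.04] gap 75.7 q [ 0.317  0.317  1.607 -0.     1.215  0.335]
```

View pics/c9.png

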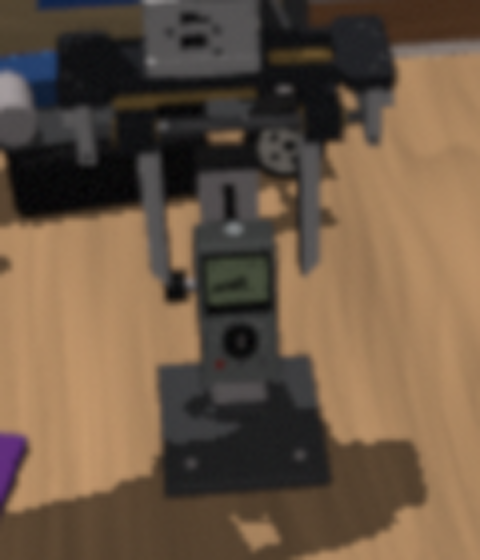

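The side crop shows the fingers open. The tacho hangs upright on the hook with its display outward (side px ≈ 299,130). Now I'll lift straight up and back off.

```bash
python3 -m handwheel '[[0,0,0,-0.05,0,0,0.9],[0,0,0,-0.15,0,0,1],[0,0,0,-0.28,0,0,1],[0,0,0,-0.35,0,0.1,1],[0,0,0,-0.35,0,0.25,1],[0,0,0,-0.35,0,0.45,1],[0,0,0,-0.35,0,0.65,1],[0,0,0,-0.35,0,0.8,1],[0,0,0,-0.35,0,0.95,1],[0,0,0,-0.35,0,0.95,1],[0,0,0,-0.35,0,0.95,1]]'
python3 -c "
from h import *
st()
snap('side','side7.png');snap('top','top7.png')
s=cv2.imread('pics/side7.png')[90:190,260:340];t=cv2.imread('pics/top7.png')[165:265,165:265]
cv2.imwrite('pics/c10.png',cv2.resize(np.hstack([s,t]),None,fx=4.4,fy=4.4,interpolation=cv2.INTER_CUBIC))"
```

```text
clock: 18.25
eef_pos: [495.0, -82.2, 273.9]
eef_rot: [1.785, 1.567, 0.195]
wrist_force: [0.1, 0.7, 0.5]
finger_gap: 93.9
t 18.25 pos [495.   -82.2  273.92] yang -1.06 xax [ 3.3e-03  6.0e-04 -1.0e+00] F [0.07 0.7  0.5 ] M [ 0.04 -0.04 -0.05] gap 93.9 q [-2.380e-01  1.480e-01  1.566e+00  1.000e-03  1.425e+00 -2.200e-01]
```

View pics/c10.png

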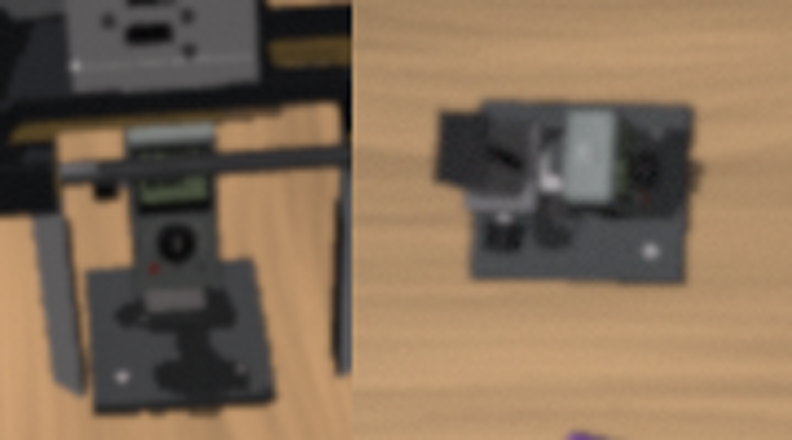

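View pics/top7.png

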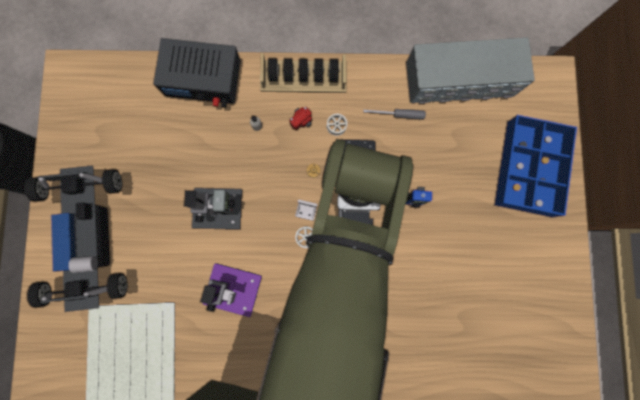

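```bash
python3 - <<'E'
from h import *
P=[(567,108),(616,110),(613,203),(564,201)]
w=[onz('top',(165+(x-352)/4.4-.4,165+y/4.4-.4),188.7) for x,y in P]
print(np.round(w,1),np.mean(w,0).round(1))
a=np.radians(89);d=np.mean(w,0)-[501.2,243.7,0]
print('in stand',d[0]*np.cos(a)+d[1]*np.sin(a),-d[0]*np.sin(a)+d[1]*np.cos(a))
e=(w[0]-w[3]);print('yaw',np.degrees(np.arctan2(-e[1],-e[0]))-90)
E
```

```text
[[525.1 214.2 188.7]
 [524.3 189.2 188.7]
 [476.6 188.9 188.7]
 [477.4 213.8 188.7]] [500.9 201.5 188.7]
in stand -42.20220917814118 -0.3897121015049702
yaw -269.4946209580719
```

```bash
python3 -c "
from h import *
st(); print(order.sign_off())"
```

```text
t 18.35 pos [495.06 -81.66 273.67] yang -0.98 xax [ 3.1e-03  6.0e-04 -1.0e+00] F [-0.7   0.57 -0.2 ] M [-0.02 -0.05 -0.  ] gap 93.8 q [-2.370e-01  1.480e-01  1.566e+00  1.000e-03  1.425e+00 -2.200e-01]
the job is handed in; nothing more can be done
None
```

I hung the grey tachometer on the grey stand's hook and signed the job off at about 18.4 s; no verdict was reported.

**What I did:** I gripped it across its width, lifted it out of the cradle and turned it about 12° so the display looks outward. No regrasp was needed. I laid its back on the blade with about 5 N and slid it down. The leaf started to ride at about 189 mm TCP height, the upward force rose to about 10 N, and it dropped at about 171 mm. It then met a hard stop at 168.2 mm, pushing 12 N. That puts the blade's top at about 165 mm. The force between tachometer and stand should have stayed well under 40 N, going by the wrist readings at the end of each move. I then eased the load off and let go.

**Last checks:**

| Check | Measured (top view) | Required |
|---|---|---|
| Tachometer x in stand frame | about -42.2 mm | -47 to -39 mm |
| Tachometer y in stand frame | about -0.4 mm | within ±7 mm |
| Square to the stand | about 1.5° off | within 6.9° (0.12 rad) |

- **Display and tilt:** the display faces outward and it looks upright in the side view. I did not measure the tilt as a number.
- **Clip:** I could not read its opening directly. That it snapped in rests on the force drop, the hard stop and the tachometer staying up once released.
- **Contact point:** the blade was met about 2 mm further in than the pictures predicted, which is within the calibration and grip error.
- **Bystanders:** those in view looked unmoved in the last pictures. The arm hid part of the table, including most of the cradle.

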